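# Heft three sample jars and pack them heaviest at the bottom

## Task

The three identical-looking sample jars have to be packed upright in the small metal carrier as one straight column: the heaviest at the bottom on the carrier's floor, the next heaviest on it and the lightest on top. Lift the jars to judge their weight before packing, because no jar may be set in the carrier out of order, even for a moment, and set each one down rather than dropping it. Leave the flask, the measuring cylinder and the two bottles among the jars where they stand.

Things in the scene. Friction and masses are not known exactly. Their poses are not given: they have to be found in the camera images.
- jar_p: one of three outwardly identical clear sample jars with white screw lid and grey powder inside; 61 mm diameter, 55 mm tall, the lid (equally wide) is the top 15 mm. The three weigh 0.15 to 0.8 kg and differ from each other by at least 0.15 kg: only lifting tells. Origin at the centre of the underside, z up; stands upright
- jar_q: one of three outwardly identical clear sample jars with white screw lid and grey powder inside; 61 mm diameter, 55 mm tall, the lid (equally wide) is the top 15 mm. The three weigh 0.15 to 0.8 kg and differ from each other by at least 0.15 kg: only lifting tells. Origin at the centre of the underside, z up; stands upright
- jar_r: one of three outwardly identical clear sample jars with white screw lid and grey powder inside; 61 mm diameter, 55 mm tall, the lid (equally wide) is the top 15 mm. The three weigh 0.15 to 0.8 kg and differ from each other by at least 0.15 kg: only lifting tells. Origin at the centre of the underside, z up; stands upright
- carrier: small bright sheet-metal stacking carrier fixed to the worktop, for one column of three jars. Origin at the centre of its underside, z up. Two side walls at its own +y and -y, 72 mm apart inside, 66 mm long, with lips flared outwards to 69 mm height, 46 mm from the centre plane. Its ends (+x, -x) are open but for an 8 mm high lip 39 mm from the centre
- carrier_floor (a point): centre of the carrier's floor, 6 mm above its origin, same axes; jars stand centred on it, undersides 0, 55 and 110 mm above it. The fingers fit in at the open ends and close along the x axis
- flask: clear glass conical flask, 83 mm diameter at the base, narrowing steadily to a neck less than 50 mm wide over its top 30 mm, 140 mm tall; bystander, to be left alone; origin at the centre of its underside, z up
- cylinder: slim clear measuring cylinder, 245 mm tall, tube up to 39 mm wide at the mouth on a blue hexagonal foot 82 mm across; bystander, to be left alone; origin at the centre of its underside, z up
- amber_bottle: brown bottle with black cap, 58 mm diameter (neck and cap above 93 mm height: 33 mm), 132 mm tall; bystander, to be left alone; origin at the centre of its underside, z up
- white_bottle: white plastic bottle with white cap, 60 mm diameter (neck and cap above 106 mm height: 34 mm), 150 mm tall; bystander, to be left alone; origin at the centre of its underside, z up
- weight_case: open flat wooden case of balance weights, fixed, nearer to the robot than the jars; origin at the centre of its underside; box 100 mm (x) by 170 mm (y), 36 mm high, with its raised lid standing along the far (+x) edge, up to about 88 mm from the origin and 140 mm high; only an obstacle
Things that resemble listed ones, but are neither listed nor needed, are in the scene too. What is shaped like the jar_p but green is not meant.

How it is judged (in metres and radians):
On the way, in this order (a step that is already met when the one before it is completed fails the run):
1. the heaviest jar stands released on the carrier's floor (z of jar_r in the frame of carrier between 0 and 0.012 m and horizontal distance between jar_r and carrier below 0.012 m and angle between jar_r's own z axis and vertical below 0.1 rad and linear speed of jar_r below 0.03 m/s and contact force between jar_r and the fingers below 0.1 N), for 0.2 s.
2. the middle jar stands released on the heaviest (z of jar_p in the frame of carrier between 0.055 and 0.067 m and horizontal distance between jar_p and carrier below 0.018 m and angle between jar_p's own z axis and vertical below 0.1 rad and linear speed of jar_p below 0.03 m/s and contact force between jar_p and the fingers below 0.1 N), for 0.2 s.
3. the lightest jar stands released on the middle one (z of jar_q in the frame of carrier between 0.11 and 0.122 m and horizontal distance between jar_q and carrier below 0.022 m and angle between jar_q's own z axis and vertical below 0.1 rad and linear speed of jar_q below 0.03 m/s and contact force between jar_q and the fingers below 0.1 N), for 0.2 s.
At the end, for the whole second after the job is handed in: the jars stand upright (0.1 rad), at rest and released, in one column in the carrier, heaviest on its floor, lightest on top: undersides 6, 61, 116 mm (+-6) above its origin, within 12, 18, 22 mm of its axis, and each within 18 mm sideways of the jar below (all of step 1 and all of step 2 and all of step 3 and horizontal distance between jar_r and jar_p below 0.018 m and horizontal distance between jar_p and jar_q below 0.018 m); the robot touches nothing.
It fails at once if a jar other than the heaviest is set on the carrier's floor, or the lightest is set on the second level ((horizontal distance between jar_p and carrier below 0.03 m and z of jar_p in the frame of carrier below 0.03 m) or (horizontal distance between jar_q and carrier below 0.03 m and z of jar_q in the frame of carrier below 0.085 m)).
It fails at once if a jar is dropped into the carrier or onto the stack (out of the fingers and faster than 0.7 m/s there, a fall of about 25 mm) (((horizontal distance between jar_r and carrier below 0.03 m and z of jar_r in the frame of carrier below 0.14 m) and linear speed of jar_r above 0.7 m/s and contact force between jar_r and the fingers below 0.1 N) or ((horizontal distance between jar_p and carrier below 0.03 m and z of jar_p in the frame of carrier below 0.14 m) and linear speed of jar_p above 0.7 m/s and contact force between jar_p and the fingers below 0.1 N) or ((horizontal distance between jar_q and carrier below 0.03 m and z of jar_q in the frame of carrier below 0.14 m) and linear speed of jar_q above 0.7 m/s and contact force between jar_q and the fingers below 0.1 N)).
It fails at once if the flask, the cylinder or a bottle is shifted by more than 30 mm or tipped (distance of any of flask, cylinder, amber_bottle, white_bottle from where it was at the start of the episode above 0.03 m or angle between any of flask, cylinder, amber_bottle, white_bottle's own z axis and vertical above 0.3 rad).
It also fails if it takes over 72 s, if anything falls off the work surface, if the arm or the gripper's body presses on something with over 40 N, if the wrist force passes 120 N, or if a joint passes its speed limit or range.

## Robot

A 6-joint arm with a two-finger parallel gripper is mounted at the origin on a cart in front of the work surface, level with it; the furniture and walls round the work are solid. World frame = base frame: x ahead of the robot, y to its left, z up, the work surface at z = 0. Lengths are in mm, angles in degrees, forces in N, time in s.
With the tool pointing down it reaches from about 300 to 850 mm from the base axis. Payload 4.2 kg.
Tool frame: the origin (TCP) lies between the finger pads; the fingertips stand 14 mm ahead of it and the grasp point (between the pads) lies 5 mm behind it; z points along the fingers, y is the line along which they close (so a half turn about z gives the same grasp; the last joint's range is limited). The gripper opens to 91 mm and grips with 3 to 60 N. Pads are 32 mm wide; open, the fingers measure 118 mm over their backs; the gripper's body (76 mm by 178 mm) begins 60 mm behind the grasp point.
Start: joints at [-70.703, 18.312, 89.639, -0, 72.044, -1.146], TCP at [200.839, -538.803, 201.276] pointing down, gripper open.
Joint ranges: [-177.97, 177.97], [-48.28, 115.42], [12.27, 149.76], [-77.06, 257.06], [2.81, 150.46], [-146.56, 146.56]. Speed limits (degrees/s): [147.25, 147.25, 180, 180, 180, 180].

## Interface

Orientations are given as [roll, pitch, yaw] about the fixed x, y, z axes, in that order (R = Rz(yaw) Ry(pitch) Rx(roll)).
In Python, from workcell import * gives the robot as it stands. The module is installed in compiled form; this text tells all that it offers.
- The arm moves only by the tool send_rows, never from a script. Its argument "deltas" is a list of rows, each a list of 2 entries, a list of its own where there are three numbers: the shift along the tool's x, y, z normalised to -1 to 1, where 1 is 0.5 m, then the turn, a rotation vector about the tool's x, y, z normalised to -1 to 1, where 1 is 0.5 rad. A call has 1 to 10 rows; each row shifts and turns the commanded pose from where the row before left it, along the tool's axes as they then stand; what a row does not reach is not made up. A row lasts 1/10 s, in which the tool goes at most 50 mm and 8.59 degrees, less where a joint would pass 70% of its speed; a pose out of reach is approached as far as the arm can. A call with a number of a shift or a turn outside -1 to 1 is refused whole. A call with a gripper value outside its range is refused whole. "grip" is the closure, from 0 (fully open) to 1 (shut), set as the call begins (left out, the last holds). The fingers move at their own pace and stop on an object; "grip_force" is the grip in N (left out, the last holds). Time passes only in rows, so rows that do not move let the fingers close. It gives the time, the measured TCP pose, the force, the opening and the grip force at its end, in the units of the state.
- state(): the state, without advancing time (a new reading comes with each control period).
- grab_frame(name): name is "scene" or "top"; returns the picture (480x640x3 uint8, red, green, blue); there is no depth.
- calibration(name): a dict with "mtx" (3x3 intrinsics, pixels), "R" (3x3) and "t" (3): a world point X has camera coordinates R X + t. Camera axes: x right, y down, z forward; pixel columns grow to the right and rows downward; lengths in mm; the calibration is good to about 2 mm. A picture is of the moment at which its call begins. calibration takes no time and is no camera call.
- job_done(): hands the job in; it is judged then, once.
Trained networks look in the newest picture that a camera, given by its name, has taken for a name from the list of things; names that differ only in an ending like _2 or _b are one class to them, and where a whole thing is asked for, a point or a joint stands for the part that bears it (a point fixed in the world has none). Each returns a list of dicts, best first, with "p" (0 to 1); they miss things now and then, are a little off and sometimes report something else, mostly with a low value. They report only what shows in the picture. A call takes as long as a camera call. They do not tell look-alikes from the thing itself.
- trace(camera, label): "pixels" (480x640 bool, what is visible of it) and "bbox" ([left, top, width, height] in pixels, round what is visible of it).
The state is a dict: "time_s": time; "qpos": joint angles; "qvel": joint speeds; "effort": joint torques, N m; "ee_pos": TCP position; "ee_rot": TCP orientation; "force": force on the tool from outside, world axes, zero at the start; "torque": the same for the moment, N m; "gripper_width": finger opening in mm; "gripper_force": force on a finger pad.
Only numpy, scipy, OpenCV 4.12 (cv2) and the standard library are available. Lean on these libraries where they do the work, as an engineer would, in place of code of your own. Each camera call takes 0.05 s, during which the arm holds its last target. There are 200 camera calls.

## Working session

There is one attempt and no reset: what is moved stays moved. The work goes in short steps, Python scripts to look and compute and a tool call to move; the robot and the scene stay as the last step left them, time stands still between calls to the robot, and variables do not carry over. Pictures are saved under pics/ and viewed, at most 11 in all, crops included, and the job is handed in when it is done.

Besides the shell and the picture viewer there is one more tool, called after ">>>" as name(argument=value, ...) on one line, values as JSON. send_rows: Moves the arm, as the interface text tells. Scaled input: -1 to 1 covers 0.5 m each way for a shift and 0.5 rad each way for a turn. Its arguments: {"type":"object","properties":{"deltas":{"type":"array","items":{"type":"array"}},"grip":{"type":"number"},"grip_force":{"type":"number"}},"required":["deltas"]}

```bash
mkdir -p pics
python3 - <<'E'
from workcell import *
import cv2,numpy as np
for c in ["scene","top"]:
    im=grab_frame(c); cv2.imwrite(f"pics/{c}0.png",im[:,:,::-1]); k=calibration(c); print(c,k)
    for l in ["jar_p","carrier","flask","cylinder","amber_bottle","white_bottle","weight_case"]:
        print(l,[(round(d["p"],2),[int(v) for v in d["bbox"]]) for d in trace(c,l)])
print(state())
E
```

```text
scene {'mtx': array([[455.96073539,   0.        , 320.15345797],
       [  0.        , 455.96073539, 232.45107479],
       [  0.        ,   0.        ,   1.        ]]), 'R': array([[ 0.9858199 ,  0.16718247,  0.014462  ],
       [ 0.10136376, -0.52458649, -0.84530137],
       [-0.133733  ,  0.83478083, -0.53409404]]), 't': array([-503.8312281 ,   38.91846615,  865.48537611])}
jar_p [(0.83, [351, 159, 23, 29]), (0.74, [381, 260, 39, 44]), (0.65, [322, 172, 10, 27])]
carrier [(0.86, [236, 298, 78, 88])]
flask [(0.72, [366, 289, 61, 110])]
cylinder [(0.95, [288, 157, 44, 151]), (0.62, [377, 182, 25, 35])]
amber_bottle [(0.71, [318, 178, 30, 69])]
white_bottle [(0.64, [382, 176, 37, 86])]
weight_case [(0.39, [320, 175, 9, 25])]
top {'mtx': array([[614.43942425,   0.        , 315.0646214 ],
       [  0.        , 614.43942425, 244.51375697],
       [  0.        ,   0.        ,   1.        ]]), 'R': array([[ 0.01535066, -0.99957691,  0.02470534],
       [-0.99599181, -0.01746375, -0.08772306],
       [ 0.0881174 , -0.0232597 , -0.9958385 ]]), 't': array([  86.1437532 ,  524.05899966, 1165.9
[... 317 characters left out ...]
 42])]
weight_case []
{'time_s': 0.8, 'qpos': array([-7.07014029e+01,  1.83105039e+01,  8.96386169e+01,  6.40247164e-04,
        7.20423785e+01, -1.14815609e+00]), 'qvel': array([ 0.02121167,  0.08267435, -0.02464247, -0.01094172,  0.02159665,
       -0.04029518]), 'effort': array([-3.63309773e-03, -4.12308455e+01, -2.32222384e+01,  7.26406742e-02,
        3.77678778e-02,  2.66156854e-05]), 'ee_pos': array([ 200.86147041, -538.80746235,  201.29253606]), 'ee_rot': array([ 1.79991489e+02, -4.38629209e-04,  2.04465558e+01]), 'force': array([ 0.73604582, -0.1952611 , -0.06132653]), 'torque': array([-0.00562218,  0.02947239,  0.03431876]), 'gripper_force': 0.0, 'gripper_width': 91.16882254878402}
```

View pics/scene0.png

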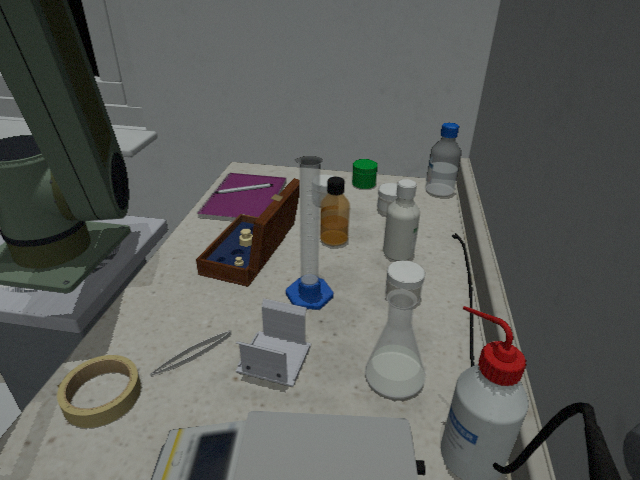

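View pics/top0.png

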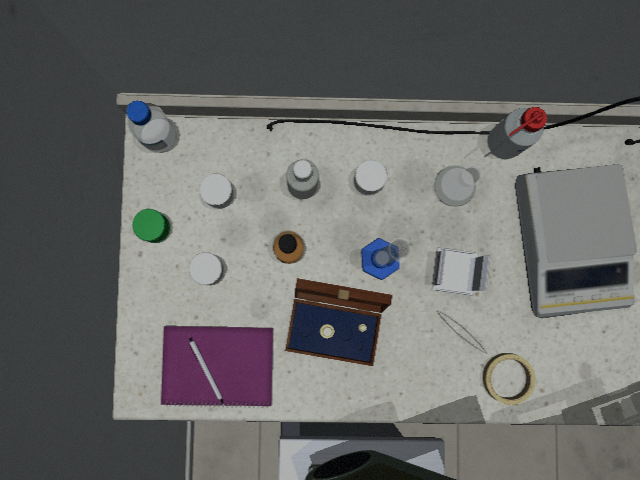

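Top view: white jars at about (216,190), (206,268) and (370,177). The green look-alike is at (151,225) and is rejected by colour. The carrier is at (460,271), with its walls left and right (±y) and its open ends up and down (±x). Next I measure these and confirm the jars in an enlarged crop.

```bash
cat > h.py <<'E'
from workcell import *
import cv2,numpy as np
def w(c,uv,z):
    k=calibration(c); R,t=k["R"],k["t"]; d=R.T@np.linalg.inv(k["mtx"])@[uv[0],uv[1],1]; o=-R.T@t
    return o+d*(z-o[2])/d[2]
def px(c,X):
    k=calibration(c); p=k["mtx"]@(k["R"]@np.asarray(X,float)+k["t"]); return p[:2]/p[2]
E
python3 - <<'E'
from h import *
im=cv2.imread("pics/top0.png"); 
hsv=cv2.cvtColor(im,cv2.COLOR_BGR2HSV)
g=cv2.cvtColor(im,cv2.COLOR_BGR2GRAY)
for n,(u,v) in dict(A=(216,190),B=(206,268),C=(370,177)).items():
    r=g[v-30:v+30,u-30:u+30]
    h=cv2.HoughCircles(cv2.resize(r,None,fx=4,fy=4,interpolation=cv2.INTER_CUBIC),cv2.HOUGH_GRADIENT,1,200,param1=100,param2=15,minRadius=50,maxRadius=80)
    m=(r>190).astype(np.uint8); nn,l,st,ce=cv2.connectedComponentsWithStats(m); i=1+st[1:,4].argmax()
    hc=h[0][0]/4
    for uv in [(hc[0]+u-30-.4,hc[1]+v-30-.4),ce[i]+[u-30,v-30]]: print(n,np.round(uv,1),w("top",uv,55).round(1), round(hc[2],1),st[i])
for l,z in [("carrier",30),("flask",0),("cylinder",0),("amber_bottle",132),("white_bottle",150)]:
    pass
for n,uv,z in [("amber",(288,243),132),("whiteb",(302,169),150),("flask_base",(453,190),0),("cyl_foot",(380,259),5),("cyl_top",(400,248),245),("case_lid_l",(297,281),140),("case_lid_r",(391,294),140)]: print(n,w("top",uv,z).round(0))
a=cv2.resize(im[235:305,425:500],None,fx=8,fy=8,interpolation=cv2.INTER_CUBIC)
cv2.imwrite("pics/c1.png",a)
b=cv2.resize(im[140:300,130:400],None,fx=2.9,fy=2.9,interpolation=cv2.INTER_CUBIC); cv2.imwrite("pics/c2.png",b)
E
```

```text
Traceback (most recent call last):
ValueError: attempt to get argmax of an empty sequence
```

```bash
cat > m.py <<'E'
from h import *
im=cv2.imread("pics/top0.png"); 
g=cv2.cvtColor(im,cv2.COLOR_BGR2GRAY)
for n,(u,v) in dict(A=(216,190),B=(206,268),C=(370,177)).items():
    r=g[v-30:v+30,u-30:u+30]
    h=cv2.HoughCircles(cv2.resize(r,None,fx=4,fy=4,interpolation=cv2.INTER_CUBIC),cv2.HOUGH_GRADIENT,1,200,param1=100,param2=15,minRadius=50,maxRadius=80)
    t=r[26:34,26:34].mean()
    m=(r>t-14).astype(np.uint8); m=cv2.morphologyEx(m,cv2.MORPH_OPEN,np.ones((5,5))); nn,l,st,ce=cv2.connectedComponentsWithStats(m); i=l[30,30]
    hc=h[0][0]/4
    for uv in [(hc[0]+u-30-.4,hc[1]+v-30-.4),ce[i]+[u-30,v-30]]: print(n,np.round(uv,1),w("top",uv,55).round(1), round(hc[2],1),st[i],t)
for n,uv,z in [("amber",(288,243),132),("whiteb",(302,169),150),("flask_base",(453,190),0),("cyl_foot",(380,259),5),("cyl_top",(400,248),245),("case_lid_l",(297,281),140),("case_lid_r",(391,294),140)]: print(n,w("top",uv,z).round(0))
a=cv2.resize(im[235:305,425:500],None,fx=8,fy=8,interpolation=cv2.INTER_CUBIC)
cv2.imwrite("pics/c1.png",a)
b=cv2.resize(im[140:300,130:400],None,fx=2.9,fy=2.9,interpolation=cv2.INTER_CUBIC); cv2.imwrite("pics/c2.png",b)
E
python3 m.py
```

```text
A [218.2 190.7] [618.3 279.8  55. ] 17.6 [  1  14  43  30 880] 177.1875
A [211.4 187.4] [624.4 292.8  55. ] 17.6 [  1  14  43  30 880] 177.1875
B [205. 268.] [472.1 300.2  55. ] 16.1 [   0    0   44   46 1471] 177.265625
B [199.  258.5] [489.7 311.8  55. ] 16.1 [   0    0   44   46 1471] 177.265625
C [368.2 179.7] [645.1  -3.7  55. ] 15.0 [ 17  14  30  29 720] 177.53125
C [370.9 174.9] [654.4  -8.7  55. ] 15.0 [ 17  14  30  29 720] 177.53125
amber [515. 145. 132.]
whiteb [643. 123. 150.]
flask_base [ 639. -179.    0.]
cyl_foot [498. -34.   5.]
cyl_top [500. -34. 245.]
case_lid_l [448. 128. 140.]
case_lid_r [428. -35. 140.]
```

View pics/c1.png

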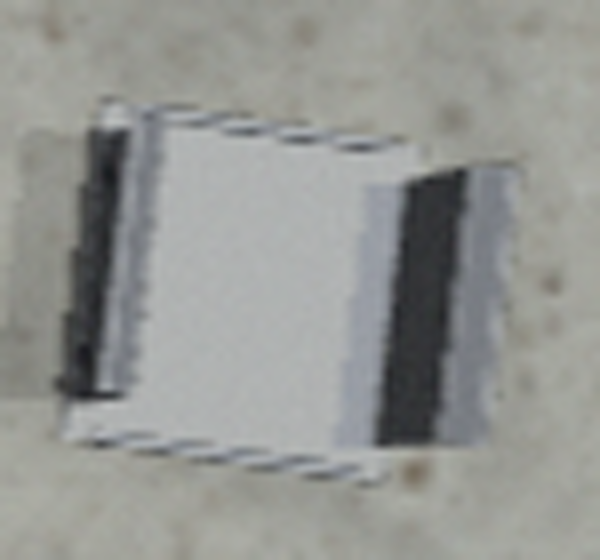

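View pics/c2.png

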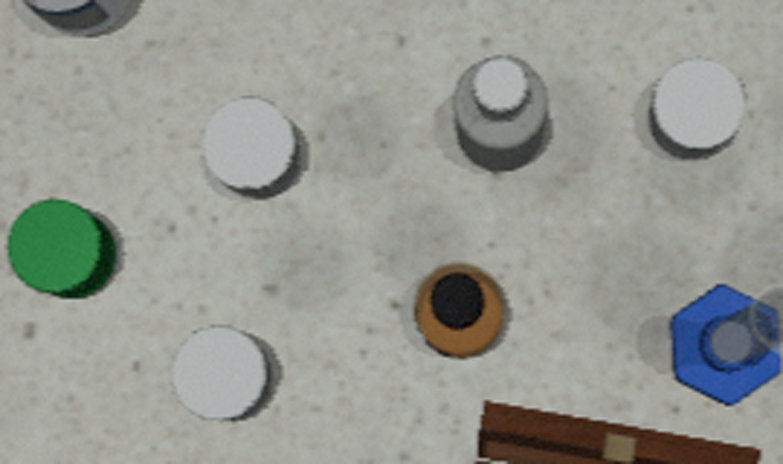

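c2 shows three white-lidded jars at full-image pixels A (215.8,189.3), B (205.8,268.3) and C (370.6,176.2); the green one is excluded. c1 shows the carrier turned about -9°, with its wall lips and end lips visible. I fit the carrier pose to these points next.

```bash
cat > fit.py <<'E'
from h import *
from scipy.optimize import least_squares
P=np.array([(517,163),(490,445),(90,128),(60,392),(105,103),(420,148),(62,437),(383,487)],float); P=(P+.5)/8-.5+[425,235]
def model(q):
    x,y,a,h=q; c,s=np.cos(a),np.sin(a)
    L=[(33,-46,69),(-33,-46,69),(33,46,69),(-33,46,69),(39,h,8),(39,-h,8),(-39,h,8),(-39,-h,8)]
    return np.array([px("top",(x+c*i-s*j,y+s*i+c*j,k)) for i,j,k in L])
r=least_squares(lambda q:(model(q)-P).ravel(),[485,-175,-.16,37],loss="soft_l1")
print(r.x,np.degrees(r.x[2])); print((model(r.x)-P).round(1))
x,y,a,_=r.x
# check in scene
c,s=np.cos(a),np.sin(a)
for i,j,k in [(33,-46,69),(-33,-46,69),(33,46,69),(-33,46,69),(39,38,8),(39,-38,8),(-39,38,8),(-39,-38,8)]: print((i,j,k),px("scene",(x+c*i-s*j,y+s*i+c*j,k)).round(0),end=" ")
for n,uv in dict(A=(215.8,189.3),B=(205.8,268.3),C=(370.6,176.2)).items():
    X=w("top",uv,55); print(n,X.round(1),px("scene",X).round(0))
im=cv2.imread("pics/scene0.png");cv2.imwrite("pics/c3.png",cv2.resize(im[150:400,220:440],None,fx=2.4,fy=2.4,interpolation=cv2.INTER_CUBIC))
E
python3 fit.py
```

```text
[ 4.76331922e+02 -1.79600760e+02 -1.09992045e-01  3.95213222e+01] -6.302079931012954
[[-0.3  0.3]
 [-0.5  0.2]
 [ 4.3 -1.6]
 [ 4.3  0.6]
 [-1.   1.4]
 [-0.7  0.9]
 [ 0.1 -0.8]
 [-0.1 -2. ]]
(33, -46, 69) [285. 354.] (-33, -46, 69) [236. 343.] (33, 46, 69) [307. 307.] (-33, 46, 69) [263. 298.] (39, 38, 8) [309. 342.] (39, -38, 8) [292. 383.] (-39, 38, 8) [260. 331.] (-39, -38, 8) [238. 369.] A [620.9 284.4  55. ] [392. 189.]
B [471.6 298.6  55. ] [325. 181.]
C [651.9  -8.1  55. ] [405. 271.]
```

>>> send_rows(deltas=[[[0,0,-0.015],[0,0,-0.266]],[[0,0,-0.015],[0,0,-0.266]],[[0,0,-0.015],[0,0,-0.266]],[[0,0,-0.015],[0,0,-0.266]],[[0,0,-0.015],[0,0,-0.266]],[[0,0,-0.015],[0,0,-0.266]],[[0,0,-0.015],[0,0,-0.266]],[[0,0,-0.015],[0,0,-0.266]],[[0,0,0],[0,0,0]]], grip=0, grip_force=40)

```text
time_s: 1.7
ee_pos: [201.0, -539.3, 262.3]
ee_rot: [179.9, 0.1, 81.4]
force: [-0.3, 0.6, 0.6]
gripper_width: 91.4
gripper_force: 0.0
```

```bash
ls pics
```

```text
c1.png
c2.png
c3.png
scene0.png
top0.png
```

```bash
sed -i 's/(90,128),(60,392)/(126,128),(97,392)/' fit.py; python3 fit.py
```

```text
[ 4.76367126e+02 -1.80320804e+02 -1.11801289e-01  3.94436336e+01] -6.405742025160196
[[ 0.1  0.3]
 [-0.1  0.2]
 [ 0.2 -1.7]
 [-0.   0.5]
 [-0.6  1.4]
 [-0.3  0.9]
 [ 0.4 -0.9]
 [ 0.2 -2. ]]
(33, -46, 69) [285. 354.] (-33, -46, 69) [236. 343.] (33, 46, 69) [307. 307.] (-33, 46, 69) [263. 298.] (39, 38, 8) [309. 343.] (39, -38, 8) [292. 383.] (-39, 38, 8) [260. 332.] (-39, -38, 8) [238. 370.] A [620.9 284.4  55. ] [392. 189.]
B [471.6 298.6  55. ] [325. 181.]
C [651.9  -8.1  55. ] [405. 271.]
```

View pics/c3.png

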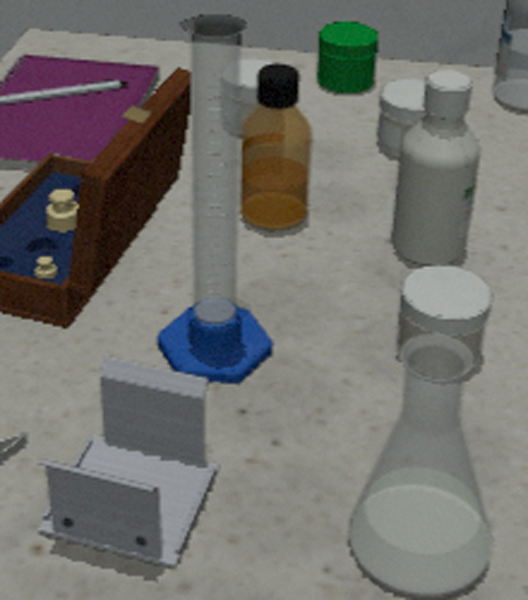

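The scene picture confirms the carrier pose of (476.4, -180.3) with yaw about -6.5°: the predicted corners match within 2 px. Jar C is also confirmed at (652, -8), behind the flask neck.

```bash
cat > go.py <<'E'
# python3 go.py x y z psi step : per-row numbers for straight legs
import sys
from h import *
x,y,z,psi,st=map(float,sys.argv[1:6]); s=state(); p=s["ee_pos"]; rr=s["ee_rot"]
from scipy.spatial.transform import Rotation as Ro
R=Ro.from_euler("xyz",rr,degrees=True); T=Ro.from_euler("xyz",[180,0,psi],degrees=True)
d=R.inv().apply(np.array([x,y,z])-p); rv=(R.inv()*T).as_rotvec()
n=int(np.ceil(max(np.linalg.norm(d)/st,np.linalg.norm(rv)/.14,1)))
print(n,"rows of",(d/500/n).round(5),(rv/.5/n).round(4),"q",s["qpos"].round(1),"F",s["force"].round(1))
E
python3 go.py 652 -8 262 83 38
```

```text
19 rows of [ 6.241e-02  3.856e-02 -5.000e-05] [ 0.0001  0.0002 -0.003 ] q [-70.7  16.5  83.4  -0.   79.9 -62.1] F [-0.3  0.6  0.6]
```

>>> send_rows(deltas=[[[0.0624,0.0386,0],[0,0,-0.003]],[[0.0624,0.0386,0],[0,0,-0.003]],[[0.0624,0.0386,0],[0,0,-0.003]],[[0.0624,0.0386,0],[0,0,-0.003]],[[0.0624,0.0386,0],[0,0,-0.003]],[[0.0624,0.0386,0],[0,0,-0.003]],[[0.0624,0.0386,0],[0,0,-0.003]],[[0.0624,0.0386,0],[0,0,-0.003]],[[0.0624,0.0386,0],[0,0,-0.003]],[[0.0624,0.0386,0],[0,0,-0.003]]])

```text
time_s: 2.7
ee_pos: [437.0, -256.2, 260.9]
ee_rot: [-180.0, 0.0, 82.1]
force: [-0.4, -0.4, -0.4]
gripper_width: 90.9
gripper_force: 0.0
```

>>> send_rows(deltas=[[[0.0624,0.0386,0],[0,0,-0.003]],[[0.0624,0.0386,0],[0,0,-0.003]],[[0.0624,0.0386,0],[0,0,-0.003]],[[0.0624,0.0386,0],[0,0,-0.003]],[[0.0624,0.0386,0],[0,0,-0.003]],[[0.0624,0.0386,0],[0,0,-0.003]],[[0.0624,0.0386,0],[0,0,-0.003]],[[0.0624,0.0386,0],[0,0,-0.003]],[[0.0624,0.0386,0],[0,0,-0.003]],[[0,0,0],[0,0,0]]])

```text
time_s: 3.7
ee_pos: [646.7, 2.2, 259.6]
ee_rot: [-180.0, -0.1, 83.1]
force: [0.3, 0.1, 0.5]
gripper_width: 91.0
gripper_force: 0.0
```

```bash
python3 go.py 652 -8 32 83 25
python3 - <<'E'
from h import *
im=grab_frame("scene");cv2.imwrite("pics/s1.png",im[:,:,::-1])
E
python3 - <<'E'
# planar kinematics fit: r=L1 sin a + L2 sin(a+b)+r0 ; z=H+L1 cos a+L2 cos(a+b)-d
import numpy as np
from workcell import state
s=state();print(s["qpos"],s["ee_pos"])
D=[(18.31,89.64,np.hypot(200.86,538.81),201.29),(16.5,83.4,np.hypot(201,539.3),262.3),(s["qpos"][1],s["qpos"][2],np.hypot(*s["ee_pos"][:2]),s["ee_pos"][2])]
A=[];B=[]
for a,b,r,z in D:
    a,b=np.radians([a,b]); A+= [[np.sin(a),np.sin(a+b),1,0],[np.cos(a),np.cos(a+b),0,1]];B+=[r,z]
print(np.linalg.lstsq(np.array(A),np.array(B),rcond=None))
E
```

```text
10 rows of [-0.00197  0.00132  0.04551] [-0.0001 -0.0003  0.0003] q [-0.9 23.5 73.4  0.1 83.1  6. ] F [0.3 0.1 0.5]
[-9.96950223e-01  2.33887344e+01  7.35375642e+01 -7.01165369e-03
  8.31744999e+01  5.94834190e+00] [6.45331989e+02 2.29454339e-01 2.59808767e+02]
(array([ 599.73135531,  416.4679823 ,   -6.93549998, -240.42667548]), array([12.06014752]), np.int32(4), array([2.52956613, 2.36376155, 0.10077728, 0.06140423]))
```

View pics/s1.png

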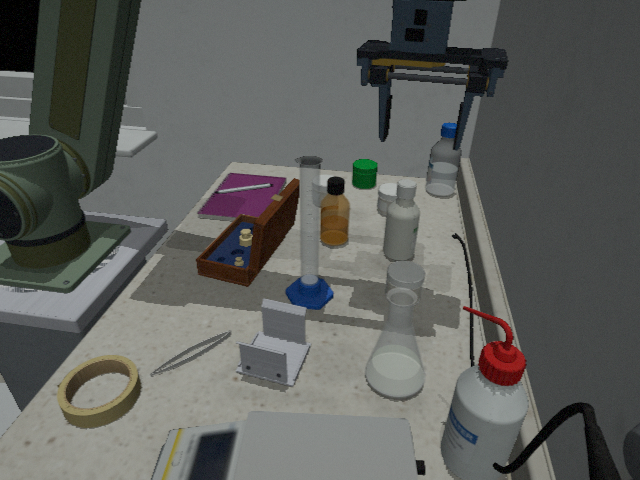

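The gripper hovers above jar C with clear space around it: the fingers are at about (385,135) and (460,140), and the jar is at (405,275). Descending.

>>> send_rows(deltas=[[[-0.002,0.0013,0.045],[0,0,0]],[[-0.002,0.0013,0.045],[0,0,0]],[[-0.002,0.0013,0.045],[0,0,0]],[[-0.002,0.0013,0.045],[0,0,0]],[[-0.002,0.0013,0.045],[0,0,0]],[[-0.002,0.0013,0.045],[0,0,0]],[[-0.002,0.0013,0.045],[0,0,0]],[[-0.002,0.0013,0.045],[0,0,0]],[[-0.002,0.0013,0.045],[0,0,0]],[[-0.002,0.0013,0.045],[0,0,0]]])

```text
time_s: 4.75
ee_pos: [649.1, -13.5, 35.6]
ee_rot: [-180.0, 0.0, 82.9]
force: [-0.4, -0.2, -0.8]
gripper_width: 91.0
gripper_force: 0.0
```

>>> send_rows(deltas=[[[0,0,0],[0,0,0]],[[0,0,0],[0,0,0]],[[0,0,0],[0,0,0]]])

```text
time_s: 5.05
ee_pos: [650.8, -12.6, 37.8]
ee_rot: [179.9, -0.0, 83.0]
force: [0.2, -0.6, -0.1]
gripper_width: 91.3
gripper_force: 0.0
```

```bash
python3 go.py 652 -8 32 83 25
```

```text
1 rows of [0.00942 0.00119 0.01168] [ 0.0052 -0.0001 -0.0008] q [-2.1 32.5 91.4 -0.  56.   4.9] F [ 0.2 -0.6 -0.1]
```

>>> send_rows(deltas=[[[0.0094,0.0012,0.0117],[0,0,0]],[[0,0,0],[0,0,0]],[[0,0,0],[0,0,0]],[[0,0,0],[0,0,0]]])

```text
time_s: 5.45
ee_pos: [651.3, -7.4, 30.6]
ee_rot: [180.0, 0.0, 83.1]
force: [0.1, 0.1, -0.0]
gripper_width: 90.8
gripper_force: 0.0
```

```bash
python3 go.py 652 -8 32 83 25
```

```text
1 rows of [-0.00096  0.00155 -0.00275] [0.0007 0.0002 0.0018] q [-1.7 33.  91.6 -0.  55.4  5.3] F [ 0.1  0.1 -0. ]
```

Good. I close on the jar, then lift about 50 mm to weigh it.

>>> send_rows(deltas=[[[0,0,0],[0,0,0]],[[0,0,0],[0,0,0]],[[0,0,0],[0,0,0]],[[0,0,0],[0,0,0]],[[0,0,0],[0,0,0]],[[0,0,0],[0,0,0]],[[0,0,0],[0,0,0]],[[0,0,0],[0,0,0]]], grip=1)

```text
time_s: 6.25
ee_pos: [651.5, -7.6, 30.5]
ee_rot: [180.0, 0.0, 83.0]
force: [1.7, -0.3, 0.6]
gripper_width: 60.0
gripper_force: 40.0
```

>>> send_rows(deltas=[[[0,0,-0.02],[0,0,0]],[[0,0,-0.02],[0,0,0]],[[0,0,-0.02],[0,0,0]],[[0,0,-0.02],[0,0,0]],[[0,0,-0.02],[0,0,0]],[[0,0,0],[0,0,0]],[[0,0,0],[0,0,0]],[[0,0,0],[0,0,0]],[[0,0,0],[0,0,0]]])

```text
time_s: 7.15
ee_pos: [650.7, -7.6, 79.7]
ee_rot: [-179.9, 0.0, 83.0]
force: [0.9, 0.2, -2.6]
gripper_width: 60.1
gripper_force: 40.0
```

```bash
cat > wt.py <<'E'
from h import *
F=[]
for i in range(8):
    s=state();F.append(s["force"]);im=grab_frame("top")
F=np.array(F);print("F",F.mean(0).round(2),F.std(0).round(2),"pos",s["ee_pos"].round(1),s["ee_rot"].round(1),"w",s["gripper_width"],s["gripper_force"],"t",s["time_s"])
E
python3 wt.py
```

```text
F [ 0.15  0.19 -1.8 ] [0.52 0.4  0.35] pos [651.1  -7.6  80.3] [-180.    0.   83.] w 60.29687575263579 39.998443722724915 t 7.5
```

Jar C weighs about 0.18 kg. Another jar would have to be 0.03 kg or less to be lighter, so C must be the lightest (jar_q). I put it back.

>>> send_rows(deltas=[[[0,0,0.02],[0,0,0]],[[0,0,0.02],[0,0,0]],[[0,0,0.02],[0,0,0]],[[0,0,0.02],[0,0,0]],[[0,0,0.015],[0,0,0]],[[0,0,0.003],[0,0,0]],[[0,0,0],[0,0,0]],[[0,0,0],[0,0,0]]])

```text
time_s: 8.35
ee_pos: [651.4, -7.6, 31.5]
ee_rot: [180.0, 0.0, 83.0]
force: [-0.9, 0.1, -1.8]
gripper_width: 60.3
gripper_force: 40.0
```

```bash
python3 go.py 652 -8 30.5 83 25
```

```text
1 rows of [-0.00068  0.00121  0.00208] [0.0011 0.0001 0.0013] q [-1.7 32.9 91.6 -0.  55.5  5.3] F [-0.9  0.1 -1.8]
```

>>> send_rows(deltas=[[[0,0,0.002],[0,0,0]],[[0,0,0],[0,0,0]],[[0,0,0],[0,0,0]],[[0,0,0],[0,0,0]],[[0,0,-0.03],[0,0,0]],[[0,0,-0.06],[0,0,0]],[[0,0,-0.08],[0,0,0]],[[0,0,-0.09],[0,0,0]],[[0,0,-0.09],[0,0,0]],[[0,0,-0.04],[0,0,0]]], grip=0)

```text
time_s: 9.35
ee_pos: [652.9, -7.6, 230.9]
ee_rot: [179.5, -0.0, 83.0]
force: [-0.2, 0.4, 0.8]
gripper_width: 91.5
gripper_force: 0.0
```

```bash
python3 go.py 621 284.5 225 83 40
```

```text
8 rows of [ 0.07151 -0.01679  0.00139] [ 0.0021 -0.0002  0.0002] q [-1.7 24.4 76.  -0.  79.1  5.3] F [-0.2  0.4  0.8]
```

>>> send_rows(deltas=[[[0.0715,-0.0168,0.001],[0,0,0]],[[0.0715,-0.0168,0.001],[0,0,0]],[[0.0715,-0.0168,0.001],[0,0,0]],[[0.0715,-0.0168,0.001],[0,0,0]],[[0.0715,-0.0168,0.001],[0,0,0]],[[0.0715,-0.0168,0.001],[0,0,0]],[[0.0715,-0.0168,0.001],[0,0,0]],[[0.0715,-0.0168,0.001],[0,0,0]],[[0,0,0],[0,0,0]],[[0,0,0],[0,0,0]]])

```text
time_s: 10.35
ee_pos: [618.8, 284.9, 221.1]
ee_rot: [-180.0, 0.1, 83.1]
force: [-0.1, -0.9, -0.4]
gripper_width: 91.2
gripper_force: 0.0
```

```bash
python3 go.py 621 284.5 31 83 25
```

```text
8 rows of [-0.       0.00055  0.04753] [-0.      0.0002  0.0006] q [23.8 27.6 72.  -0.  80.3 30.7] F [-0.1 -0.9 -0.4]
```

>>> send_rows(deltas=[[[0,0.0006,0.0475],[0,0,0]],[[0,0.0006,0.0475],[0,0,0]],[[0,0.0006,0.0475],[0,0,0]],[[0,0.0006,0.0475],[0,0,0]],[[0,0.0006,0.0475],[0,0,0]],[[0,0.0006,0.0475],[0,0,0]],[[0,0.0006,0.0475],[0,0,0]],[[0,0.0006,0.0475],[0,0,0]],[[0,0,0],[0,0,0]],[[0,0,0],[0,0,0]]])

```text
time_s: 11.35
ee_pos: [622.0, 283.0, 31.8]
ee_rot: [180.0, 0.0, 83.0]
force: [0.6, -0.4, 0.1]
gripper_width: 91.1
gripper_force: 0.0
```

>>> send_rows(deltas=[[[0,0,0],[0,0,0]],[[0,0,0],[0,0,0]]])

```text
time_s: 11.55
ee_pos: [622.6, 284.3, 33.2]
ee_rot: [179.8, -0.1, 83.0]
force: [-0.5, 0.6, 0.3]
gripper_width: 91.1
gripper_force: 0.0
```

```bash
python3 go.py 621 284.5 31 83 25
```

```text
1 rows of [ 1.00e-05 -3.22e-03  4.34e-03] [ 0.0053 -0.0028  0.0007] q [23.6 35.3 86.5 -0.  58.  30.6] F [-0.5  0.6  0.3]
```

>>> send_rows(deltas=[[[0,-0.002,0.003],[0,0,0]],[[0,0,0],[0,0,0]],[[0,0,0],[0,0,0]],[[0,0,0],[0,0,0]],[[0,0,0],[0,0,0]],[[0,0,0],[0,0,0]],[[0,0,0],[0,0,0]],[[0,0,0],[0,0,0]]], grip=1)

```text
time_s: 12.35
ee_pos: [620.6, 284.4, 30.0]
ee_rot: [180.0, -0.0, 83.0]
force: [0.2, -0.3, 0.8]
gripper_width: 60.1
gripper_force: 40.0
```

>>> send_rows(deltas=[[[0,0,-0.02],[0,0,0]],[[0,0,-0.02],[0,0,0]],[[0,0,-0.02],[0,0,0]],[[0,0,-0.02],[0,0,0]],[[0,0,-0.02],[0,0,0]],[[0,0,0],[0,0,0]],[[0,0,0],[0,0,0]],[[0,0,0],[0,0,0]],[[0,0,0],[0,0,0]]])

```text
time_s: 13.25
ee_pos: [620.1, 284.1, 79.1]
ee_rot: [-179.9, 0.0, 83.0]
force: [0.2, -0.3, -5.9]
gripper_width: 60.3
gripper_force: 40.0
```

```bash
python3 wt.py
```

```text
F [ 0.2   0.01 -6.19] [0.58 0.47 0.52] pos [620.5 284.3  79.8] [-180.    0.   83.] w 60.43022675806076 39.99838829040527 t 13.6
```

Jar A is about 0.63 kg. B still needs weighing, since it could be 0.78 kg or more. I put A back and go to B.

>>> send_rows(deltas=[[[0,0,0.02],[0,0,0]],[[0,0,0.02],[0,0,0]],[[0,0,0.02],[0,0,0]],[[0,0,0.02],[0,0,0]],[[0,0,0.014],[0,0,0]],[[0,0,0.003],[0,0,0]],[[0,0,0],[0,0,0]],[[0,0,0],[0,0,0]]])

```text
time_s: 14.45
ee_pos: [620.9, 284.4, 31.7]
ee_rot: [180.0, -0.0, 83.0]
force: [0.3, -0.7, -6.3]
gripper_width: 60.2
gripper_force: 40.0
```

```bash
python3 go.py 621 284.5 30 83 25
```

```text
1 rows of [0.00015 0.00025 0.00348] [ 0.0015 -0.0007  0.0013] q [23.7 35.4 86.7 -0.  57.9 30.6] F [ 0.3 -0.7 -6.3]
```

>>> send_rows(deltas=[[[0,0,0.003],[0,0,0]],[[0,0,0],[0,0,0]],[[0,0,0],[0,0,0]],[[0,0,0],[0,0,0]],[[0,0,0],[0,0,0]],[[0,0,-0.03],[0,0,0]],[[0,0,-0.06],[0,0,0]],[[0,0,-0.07],[0,0,0]],[[0,0,-0.05],[0,0,0]],[[0,0,0],[0,0,0]]], grip=0)

```text
time_s: 15.45
ee_pos: [623.2, 285.5, 140.9]
ee_rot: [179.5, -0.3, 83.0]
force: [0.1, -0.2, -0.3]
gripper_width: 91.3
gripper_force: 0.0
```

```bash
python3 go.py 472 298.6 135 83 25
```

```text
7 rows of [-0.00154 -0.04336  0.00129] [ 0.0026 -0.0015  0.0002] q [23.7 30.1 79.4 -0.  69.9 30.6] F [ 0.1 -0.2 -0.3]
```

>>> send_rows(deltas=[[[-0.0015,-0.043,0],[0,0,0]],[[-0.0015,-0.043,0],[0,0,0]],[[-0.0015,-0.043,0],[0,0,0]],[[-0.0015,-0.043,0],[0,0,0]],[[-0.0015,-0.043,0],[0,0,0]],[[-0.0015,-0.043,0],[0,0,0]],[[-0.0015,-0.043,0],[0,0,0]],[[0,0,0],[0,0,0]],[[0,0,0],[0,0,0]]])

```text
time_s: 16.35
ee_pos: [470.7, 297.4, 134.9]
ee_rot: [180.0, 0.0, 83.1]
force: [-0.2, 1.1, -0.5]
gripper_width: 91.2
gripper_force: 0.0
```

```bash
python3 go.py 472 298.6 31 83 20
```

```text
6 rows of [0.00045 0.00037 0.03463] [0.0002 0.     0.0004] q [31.1 19.6 97.9 -0.  62.5 38.1] F [-0.2  1.1 -0.5]
```

>>> send_rows(deltas=[[[0.0004,0.0004,0.0345],[0,0,0]],[[0.0004,0.0004,0.0345],[0,0,0]],[[0.0004,0.0004,0.0345],[0,0,0]],[[0.0004,0.0004,0.0345],[0,0,0]],[[0.0004,0.0004,0.0345],[0,0,0]],[[0.0004,0.0004,0.0345],[0,0,0]],[[0,0,0],[0,0,0]],[[0,0,0],[0,0,0]],[[0,0,0],[0,0,0]],[[0,0,0],[0,0,0]]])

```text
time_s: 17.35
ee_pos: [472.7, 298.7, 32.3]
ee_rot: [179.9, -0.1, 83.0]
force: [-0.6, -0.9, -0.3]
gripper_width: 91.4
gripper_force: 0.0
```

```bash
python3 go.py 472 298.6 31 83 20
```

```text
1 rows of [-0.00046 -0.0014   0.00265] [ 0.0034 -0.0024  0.0011] q [ 31.1  26.  104.8  -0.   49.1  38.1] F [-0.6 -0.9 -0.3]
```

>>> send_rows(deltas=[[[0,-0.001,0.0025],[0,0,0]],[[0,0,0],[0,0,0]],[[0,0,0],[0,0,0]],[[0,0,0],[0,0,0]],[[0,0,0],[0,0,0]],[[0,0,0],[0,0,0]],[[0,0,0],[0,0,0]],[[0,0,0],[0,0,0]]], grip=1)

```text
time_s: 18.15
ee_pos: [471.0, 298.5, 30.2]
ee_rot: [-180.0, 0.0, 83.0]
force: [-2.0, -0.1, 4.1]
gripper_width: 60.1
gripper_force: 40.0
```

>>> send_rows(deltas=[[[0,0,-0.02],[0,0,0]],[[0,0,-0.02],[0,0,0]],[[0,0,-0.02],[0,0,0]],[[0,0,-0.02],[0,0,0]],[[0,0,-0.02],[0,0,0]],[[0,0,0],[0,0,0]],[[0,0,0],[0,0,0]],[[0,0,0],[0,0,0]],[[0,0,0],[0,0,0]]])

```text
time_s: 19.05
ee_pos: [471.0, 298.2, 79.5]
ee_rot: [-179.9, 0.0, 83.0]
force: [-0.3, 0.3, -4.6]
gripper_width: 60.2
gripper_force: 40.0
```

```bash
python3 wt.py
```

```text
F [-0.04  0.07 -3.35] [0.47 0.27 0.61] pos [471.3 298.4  80. ] [-180.    0.   83.] w 60.365478662319504 39.99901056289673 t 19.4
```

B is about 0.34 kg, so the order is A (heaviest), B (middle), C (lightest). I put B back and take A.

>>> send_rows(deltas=[[[0,0,0.025],[0,0,0]],[[0,0,0.025],[0,0,0]],[[0,0,0.025],[0,0,0]],[[0,0,0.02],[0,0,0]],[[0,0,0.004],[0,0,0]],[[0,0,0],[0,0,0]],[[0,0,0],[0,0,0]]])

```text
time_s: 20.15
ee_pos: [471.7, 298.5, 30.6]
ee_rot: [180.0, -0.0, 83.0]
force: [-1.0, 0.7, -4.9]
gripper_width: 60.3
gripper_force: 40.0
```

>>> send_rows(deltas=[[[0,0,0.001],[0,0,0]],[[0,0,0],[0,0,0]],[[0,0,0],[0,0,0]],[[0,0,0],[0,0,0]],[[0,0,0],[0,0,0]],[[0,0,-0.03],[0,0,0]],[[0,0,-0.06],[0,0,0]],[[0,0,-0.07],[0,0,0]],[[0,0,-0.05],[0,0,0]],[[0,0,0],[0,0,0]]], grip=0)

```text
time_s: 21.15
ee_pos: [473.6, 299.9, 139.1]
ee_rot: [179.6, -0.3, 83.0]
force: [-1.1, 1.0, 0.7]
gripper_width: 91.2
gripper_force: 0.0
```

```bash
python3 go.py 621 284.5 135 83 25
```

```text
6 rows of [0.00086 0.04937 0.00172] [ 0.0023 -0.0018  0.0002] q [31.2 19.4 97.4 -0.  62.6 38.1] F [-1.1  1.   0.7]
```

>>> send_rows(deltas=[[[0.0009,0.0494,0],[0,0,0]],[[0.0009,0.0494,0],[0,0,0]],[[0.0009,0.0494,0],[0,0,0]],[[0.0009,0.0494,0],[0,0,0]],[[0.0009,0.0494,0],[0,0,0]],[[0.0009,0.0494,0],[0,0,0]],[[0,0,0],[0,0,0]],[[0,0,0],[0,0,0]]])

```text
time_s: 21.95
ee_pos: [618.1, 282.7, 133.5]
ee_rot: [-179.8, 0.1, 83.0]
force: [-0.1, -0.3, -0.1]
gripper_width: 91.3
gripper_force: 0.0
```

```bash
python3 go.py 621 284.5 31 83 20
```

```text
6 rows of [0.00074 0.00099 0.03418] [-0.0009  0.0004  0.    ] q [23.6 30.3 80.1  0.  69.7 30.6] F [-0.1 -0.3 -0.1]
```

>>> send_rows(deltas=[[[0.0003,0.0004,0.034],[0,0,0]],[[0.0003,0.0004,0.034],[0,0,0]],[[0.0003,0.0004,0.034],[0,0,0]],[[0.0003,0.0004,0.034],[0,0,0]],[[0.0003,0.0004,0.034],[0,0,0]],[[0.0003,0.0004,0.034],[0,0,0]],[[0,0,0],[0,0,0]],[[0,0,0],[0,0,0]],[[0,0,0],[0,0,0]],[[0,0,0],[0,0,0]]])

```text
time_s: 22.95
ee_pos: [620.5, 284.2, 34.4]
ee_rot: [179.9, -0.1, 83.0]
force: [-0.2, -0.5, -0.2]
gripper_width: 91.4
gripper_force: 0.0
```

```bash
python3 go.py 621 284.5 31 83 20
```

```text
1 rows of [0.00062 0.0009  0.00672] [ 0.0034 -0.0019  0.0017] q [23.6 35.2 86.7 -0.  58.  30.6] F [-0.2 -0.5 -0.2]
```

>>> send_rows(deltas=[[[0.0005,0.0005,0.006],[0,0,0]],[[0,0,0],[0,0,0]],[[0,0,0],[0,0,0]],[[0,0,0],[0,0,0]],[[0,0,0],[0,0,0]],[[0,0,0],[0,0,0]],[[0,0,0],[0,0,0]]], grip=1)

```text
time_s: 23.65
ee_pos: [620.8, 284.1, 30.2]
ee_rot: [179.9, -0.0, 83.0]
force: [1.9, -0.5, -0.4]
gripper_width: 60.5
gripper_force: 40.0
```

>>> send_rows(deltas=[[[0,0,-0.03],[0,0,0]],[[0,0,-0.06],[0,0,0]],[[0,0,-0.07],[0,0,0]],[[0,0,-0.07],[0,0,0]],[[0,0,-0.07],[0,0,0]],[[0,0,-0.07],[0,0,0]],[[0,0,-0.03],[0,0,0]],[[0,0,0],[0,0,0]]])

```text
time_s: 24.45
ee_pos: [620.7, 284.5, 233.2]
ee_rot: [179.8, -0.1, 83.0]
force: [-0.3, -0.9, -4.9]
gripper_width: 60.1
gripper_force: 40.0
```

```bash
python3 go.py 650 -40 230 83 40
```

```text
9 rows of [-0.0708   0.01519  0.00059] [ 0.0008 -0.0005  0.0002] q [23.7 27.4 70.8  0.  81.6 30.6] F [-0.3 -0.9 -4.9]
```

>>> send_rows(deltas=[[[-0.04,0.0086,0],[0,0,0]],[[-0.0708,0.0152,0],[0,0,0]],[[-0.0708,0.0152,0],[0,0,0]],[[-0.0708,0.0152,0],[0,0,0]],[[-0.0708,0.0152,0],[0,0,0]],[[-0.0708,0.0152,0],[0,0,0]],[[-0.0708,0.0152,0],[0,0,0]],[[-0.0708,0.0152,0],[0,0,0]],[[-0.0708,0.0152,0],[0,0,0]],[[-0.0708,0.0152,0],[0,0,0]]])

```text
time_s: 25.45
ee_pos: [649.6, -62.7, 227.6]
ee_rot: [-179.7, 0.0, 83.0]
force: [1.0, 0.1, -5.4]
gripper_width: 60.2
gripper_force: 40.0
```

```bash
python3 go.py 476.4 -180.3 230 83.5 32
```

```text
7 rows of [-0.03936 -0.04503 -0.00043] [-0.0016  0.0001 -0.0024] q [-6.5 24.9 75.7 -0.  79.8  0.5] F [ 1.   0.1 -5.4]
```

>>> send_rows(deltas=[[[-0.0394,-0.045,0],[0,0,-0.0024]],[[-0.0394,-0.045,0],[0,0,-0.0024]],[[-0.0394,-0.045,0],[0,0,-0.0024]],[[-0.0394,-0.045,0],[0,0,-0.0024]],[[-0.0394,-0.045,0],[0,0,-0.0024]],[[-0.0394,-0.045,0],[0,0,-0.0024]],[[-0.0394,-0.045,0],[0,0,-0.0024]],[[0,0,0],[0,0,0]],[[0,0,0],[0,0,0]],[[0,0,0],[0,0,0]]])

```text
time_s: 26.45
ee_pos: [478.6, -178.9, 229.3]
ee_rot: [-179.9, -0.0, 83.5]
force: [0.8, 0.6, -6.1]
gripper_width: 60.4
gripper_force: 40.0
```

```bash
python3 wt.py; python3 go.py 476.4 -180.3 120 83.5 32
python3 - <<'E'
from h import *
a=cv2.resize(grab_frame("scene")[:,:,::-1][150:400,200:420],None,fx=2.4,fy=2.4); cv2.imwrite("pics/s2.png",a)
E
```

```text
F [ 0.02  0.1  -6.53] [0.37 0.38 0.47] pos [ 479.1 -178.9  230. ] [-180.     0.    83.6] w 60.170272286629874 39.99654829502106 t 26.8
4 rows of [-0.0008  -0.00124  0.05502] [-0.0001  0.      0.0004] q [-21.8  11.5  94.8  -0.   73.6 -15.3] F [ 0.1 -0.5 -7.1]
```

>>> send_rows(deltas=[[[-0.0008,-0.0012,0.06],[0,0,0]],[[-0.0008,-0.0012,0.06],[0,0,0]],[[-0.0008,-0.0012,0.06],[0,0,0]],[[-0.0008,-0.0012,0.06],[0,0,0]],[[0,0,0],[0,0,0]],[[0,0,0],[0,0,0]],[[0,0,0],[0,0,0]],[[0,0,0],[0,0,0]]])

```text
time_s: 27.7
ee_pos: [477.7, -181.0, 112.0]
ee_rot: [179.8, 0.1, 83.5]
force: [-0.1, -0.3, -5.3]
gripper_width: 60.4
gripper_force: 40.0
```

```bash
python3 go.py 476.4 -180.3 36.5 83.5 15
python3 - <<'E'
from h import *
a=cv2.resize(grab_frame("scene")[:,:,::-1][200:420,190:410],None,fx=2.7,fy=2.7,interpolation=cv2.INTER_CUBIC); cv2.imwrite("pics/s2.png",a)
b=grab_frame("top")[:,:,::-1][200:310,400:520];cv2.imwrite("pics/t2.png",b)
E
```

```text
6 rows of [ 0.00023 -0.00055  0.02517] [0.0013 0.0004 0.0002] q [-22.   16.9 105.8  -0.   57.1 -15.6] F [-0.1 -0.3 -5.3]
```

View pics/s2.png

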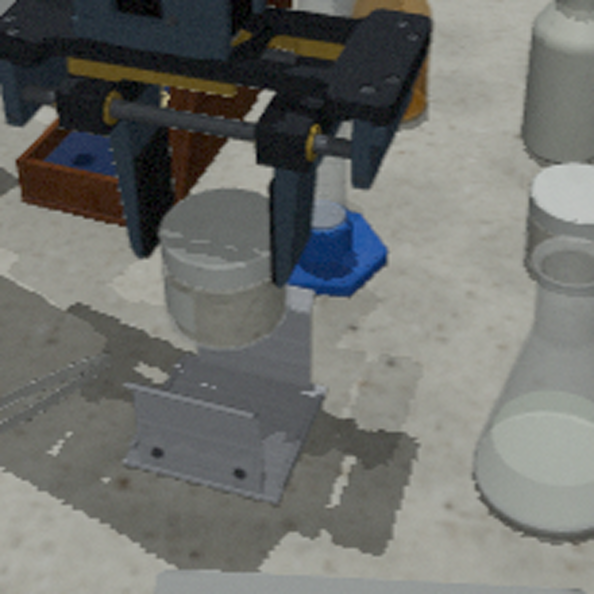

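Run:
```python
from h import *
x,y=477.7,-181
t=np.linspace(0,6.28,100)
for z in (82,137):
    P=np.array([px("scene",(x+30.5*np.cos(a),y+30.5*np.sin(a),z)) for a in t]); P=(P-[190,200])*2.7
    print(z,P.min(0).round(),P.max(0).round())
```

```text
82 [163. 276.] [288. 362.]
137 [155. 190.] [286. 272.]
```

Run:
```python
from h import *
im=grab_frame("scene"); 
for d in trace("scene","jar_p"): print(round(d["p"],2),d["bbox"],((np.array(d["bbox"][:2])-[190,200])*2.7).round(),((np.array(d["bbox"][:2])+d["bbox"][2:]-[190,200])*2.7).round())
g=cv2.cvtColor(im,cv2.COLOR_RGB2GRAY)
for u in (270,274,278): print(u,g[266:340,u].tolist())
```

```text
0.9 [382.6, 259.3, 38.7, 40.9] [520. 160.] [625. 271.]
0.81 [249.1, 270.4, 50.1, 61.0] [160. 190.] [295. 355.]
0.64 [348.9, 157.2, 28.1, 34.3] [ 429. -116.] [505. -23.]
0.48 [321.6, 172.2, 7.0, 28.0] [355. -75.] [374.   1.]
270 [161, 160, 161, 159, 119, 105, 103, 100, 105, 101, 104, 106, 106, 104, 103, 101, 101, 106, 107, 106, 104, 104, 104, 106, 105, 104, 108, 104, 106, 132, 131, 132, 147, 144, 121, 121, 124, 125, 124, 124, 124, 124, 125, 108, 107, 109, 108, 117, 112, 106, 113, 119, 117, 120, 116, 111, 111, 114, 118, 114, 114, 111, 122, 117, 96, 99, 99, 100, 97, 93, 90, 92, 91, 95]
274 [165, 166, 165, 161, 104, 103, 105, 102, 101, 104, 101, 105, 104, 101, 104, 105, 101, 103, 106, 105, 106, 105, 102, 106, 101, 105, 112, 102, 104, 105, 105, 130, 148, 149, 123, 118, 124, 121, 124, 124, 122, 136, 131, 110, 109, 107, 108, 119, 117, 117, 114, 115, 117, 116, 113, 113, 115, 114, 114, 114, 115, 114, 119, 117, 98, 97, 97, 100, 100, 96, 93, 89, 91, 89]
278 [166, 160, 161, 164, 115, 102, 102, 102, 101, 104, 106, 104, 106, 105, 101, 102, 102, 102, 103, 101, 104, 105, 103, 105, 104, 102, 105, 104, 104, 106, 110, 141, 142, 121, 119, 121, 120, 121, 122, 119, 118, 115, 113, 109, 107, 109, 114, 113, 112, 112, 113, 113, 114, 115, 111, 108, 103, 106, 107, 113, 113, 112, 119, 117, 98, 101, 97, 97, 98, 98, 99, 95, 90, 94]
```

The jar's edges agree with prediction to 2–4 px, hinting that it sits slightly towards +y. I bias the target 1.5 mm towards -y and lower, leaving the last few mm for a force check.

>>> send_rows(deltas=[[[-0.0002,-0.0005,0.024],[0,0,0]],[[-0.0002,-0.0005,0.024],[0,0,0]],[[-0.0002,-0.0005,0.024],[0,0,0]],[[-0.0002,-0.0005,0.024],[0,0,0]],[[-0.0002,-0.0005,0.024],[0,0,0]],[[-0.0002,0,0.016],[0,0,0]],[[0,0,0],[0,0,0]],[[0,0,0],[0,0,0]]])

```text
time_s: 28.7
ee_pos: [475.2, -181.1, 42.1]
ee_rot: [180.0, 0.0, 83.5]
force: [-0.5, 0.2, -5.8]
gripper_width: 60.2
gripper_force: 40.0
```

```bash
python3 wt.py;python3 go.py 476.4 -181.5 36.5 83.5 15
```

```text
F [-0.09  0.16 -6.43] [0.31 0.4  0.58] pos [ 475.2 -181.1   42.5] [180.    0.   83.5] w 60.00097957715152 39.99648928642273 t 29.05
1 rows of [-0.00059  0.00257  0.01191] [0.0014 0.0005 0.0007] q [-22.2  21.5 110.9  -0.   47.5 -15.7] F [ 1.1 -1.2 -6.4]
```

>>> send_rows(deltas=[[[0,0.0024,0.006],[0,0,0]],[[0,0,0.005],[0,0,0]],[[0,0,0],[0,0,0]],[[0,0,0],[0,0,0]],[[0,0,0],[0,0,0]]])

```text
time_s: 29.6
ee_pos: [476.1, -181.1, 36.6]
ee_rot: [-180.0, -0.0, 83.5]
force: [0.4, -0.2, -6.0]
gripper_width: 60.4
gripper_force: 40.0
```

```bash
python3 go.py 476.4 -181.5 36 83.5 15
```

```text
1 rows of [-0.00075  0.00074  0.00115] [-0.0005 -0.      0.0007] q [-22.1  22.1 111.1  -0.   46.8 -15.6] F [ 0.4 -0.2 -6. ]
```

>>> send_rows(deltas=[[[0,0,0.002],[0,0,0]],[[0,0,0.001],[0,0,0]]])

```text
time_s: 29.8
ee_pos: [476.3, -181.2, 36.1]
ee_rot: [180.0, 0.0, 83.5]
force: [-2.9, 1.6, 7.6]
gripper_width: 60.0
gripper_force: 40.0
```

>>> send_rows(deltas=[[[0,0,0],[0,0,0]],[[0,0,0],[0,0,0]],[[0,0,0],[0,0,0]],[[0,0,0],[0,0,0]],[[0,0,-0.03],[0,0,0]],[[0,0,-0.07],[0,0,0]],[[0,0,-0.09],[0,0,0]],[[0,0,-0.09],[0,0,0]],[[0,0,-0.09],[0,0,0]],[[0,0,-0.02],[0,0,0]]], grip=0)

```text
time_s: 30.8
ee_pos: [478.8, -182.2, 235.7]
ee_rot: [179.4, 0.2, 83.5]
force: [1.1, -0.6, -0.0]
gripper_width: 90.9
gripper_force: 0.0
```

```bash
python3 go.py 640 -70 230 83.5 36
```

```text
6 rows of [0.04321 0.04914 0.00231] [0.0035 0.001  0.0001] q [-22.1  11.1  94.6  -0.   73.7 -15.6] F [ 1.1 -0.6 -0. ]
```

>>> send_rows(deltas=[[[0.0432,0.0491,0.001],[0,0,0]],[[0.0432,0.0491,0.001],[0,0,0]],[[0.0432,0.0491,0.001],[0,0,0]],[[0.0432,0.0491,0.001],[0,0,0]],[[0.0432,0.0491,0.001],[0,0,0]],[[0.0432,0.0491,0.001],[0,0,0]]])

```text
time_s: 31.4
ee_pos: [637.8, -68.0, 225.9]
ee_rot: [-179.9, 0.0, 83.5]
force: [1.2, -0.4, -0.6]
gripper_width: 90.9
gripper_force: 0.0
```

>>> send_rows(deltas=[[[0.0694,-0.0417,0],[0,0,0]],[[0.0694,-0.0417,0],[0,0,0]],[[0.0694,-0.0417,0],[0,0,0]],[[0.0694,-0.0417,0],[0,0,0]],[[0.0694,-0.0417,0],[0,0,0]],[[0.0694,-0.0417,0],[0,0,0]],[[0.0694,-0.0417,0],[0,0,0]],[[0.0694,-0.0417,0],[0,0,0]],[[0.0694,-0.0417,0],[0,0,0]],[[0.0694,-0.0417,0],[0,0,0]]])

```text
time_s: 32.4
ee_pos: [468.0, 300.6, 226.1]
ee_rot: [-179.9, 0.1, 83.5]
force: [0.7, -0.3, -0.3]
gripper_width: 91.3
gripper_force: 0.0
```

```bash
python3 - <<'E'
from h import *
im=grab_frame("top")[:,:,::-1]
a=cv2.resize(im[225:305,415:515],None,fx=7,fy=7,interpolation=cv2.INTER_CUBIC); cv2.imwrite("pics/t3.png",a)
t=np.linspace(0,6.28,100)
P=np.array([px("top",(476.4+30.5*np.cos(q),-180.3+30.5*np.sin(q),61)) for q in t])
P=(P-[415,225]+.5)*7; print(P.min(0),P.max(0))
E
python3 go.py 471.7 298.6 31 83.5 25
```

```text
[218.65047908 203.41111303] [445.14129024 431.20259408]
8 rows of [-0.00184  0.00198  0.04875] [-0.001 -0.001  0.001] q [31.9 15.9 89.6  0.3 74.6 38.1] F [-0.7  2.8  0.1]
```

View pics/t3.png

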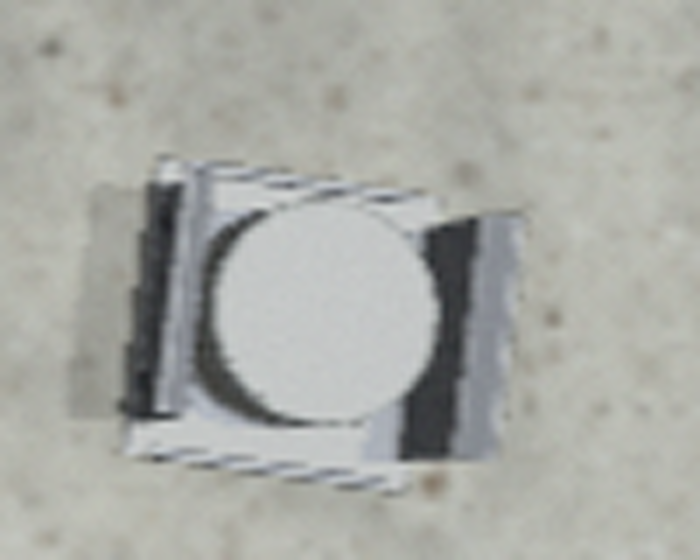

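Jar A stands in the carrier: its lid centre is at about (326,312) in the crop, within 2 mm of the axis. Next is B.

>>> send_rows(deltas=[[[-0.0018,0.002,0.0485],[0,0,0]],[[-0.0018,0.002,0.0485],[0,0,0]],[[-0.0018,0.002,0.0485],[0,0,0]],[[-0.0018,0.002,0.0485],[0,0,0]],[[-0.0018,0.002,0.0485],[0,0,0]],[[0,0,0.0485],[0,0,0]],[[0,0,0.0485],[0,0,0]],[[0,0,0.04],[0,0,0]],[[0,0,0],[0,0,0]],[[0,0,0],[0,0,0]]])

```text
time_s: 33.45
ee_pos: [473.5, 294.1, 37.0]
ee_rot: [-180.0, 0.0, 83.5]
force: [0.4, 0.2, 0.3]
gripper_width: 91.1
gripper_force: 0.0
```

>>> send_rows(deltas=[[[0,0,0],[0,0,0]],[[0,0,0],[0,0,0]]])

```text
time_s: 33.65
ee_pos: [474.4, 294.7, 38.5]
ee_rot: [179.9, -0.1, 83.5]
force: [0.2, 0.4, -0.5]
gripper_width: 91.5
gripper_force: 0.0
```

```bash
python3 go.py 471.7 298.6 31 83.5 25
```

```text
1 rows of [ 0.00707 -0.00625  0.01506] [ 0.0039 -0.0028  0.0006] q [ 30.7  25.5 104.6  -0.   49.8  37.2] F [ 0.2  0.4 -0.5]
```

>>> send_rows(deltas=[[[0.0071,-0.005,0.0145],[0,0,0]],[[0,0,0],[0,0,0]],[[0,0,0],[0,0,0]],[[0,0,0],[0,0,0]]])

```text
time_s: 34.05
ee_pos: [471.5, 298.2, 30.2]
ee_rot: [180.0, 0.0, 83.5]
force: [-0.6, 0.1, 0.5]
gripper_width: 91.0
gripper_force: 0.0
```

>>> send_rows(deltas=[[[0,0,0],[0,0,0]],[[0,0,0],[0,0,0]],[[0,0,0],[0,0,0]],[[0,0,0],[0,0,0]],[[0,0,0],[0,0,0]],[[0,0,0],[0,0,0]]], grip=1)

```text
time_s: 34.65
ee_pos: [471.8, 298.1, 30.2]
ee_rot: [180.0, -0.0, 83.5]
force: [1.4, 0.0, -1.0]
gripper_width: 60.3
gripper_force: 40.0
```

>>> send_rows(deltas=[[[0,0,-0.03],[0,0,0]],[[0,0,-0.06],[0,0,0]],[[0,0,-0.07],[0,0,0]],[[0,0,-0.07],[0,0,0]],[[0,0,-0.07],[0,0,0]],[[0,0,-0.07],[0,0,0]],[[0,0,-0.03],[0,0,0]],[[0,0,0],[0,0,0]]])

```text
time_s: 35.45
ee_pos: [472.2, 298.6, 232.0]
ee_rot: [179.8, -0.1, 83.5]
force: [0.5, 0.3, -4.2]
gripper_width: 60.0
gripper_force: 40.0
```

```bash
python3 go.py 645 -60 235 83.5 41
```

```text
10 rows of [-0.06736  0.04243 -0.00064] [ 0.0006 -0.0005  0.0001] q [31.1 15.7 88.9  0.  75.1 37.6] F [ 0.5  0.3 -4.2]
```

>>> send_rows(deltas=[[[-0.0674,0.0424,0],[0,0,0]],[[-0.0674,0.0424,0],[0,0,0]],[[-0.0674,0.0424,0],[0,0,0]],[[-0.0674,0.0424,0],[0,0,0]],[[-0.0674,0.0424,0],[0,0,0]],[[-0.0674,0.0424,0],[0,0,0]],[[-0.0674,0.0424,0],[0,0,0]],[[-0.0674,0.0424,0],[0,0,0]],[[-0.0674,0.0424,0],[0,0,0]],[[-0.0674,0.0424,0],[0,0,0]]])

```text
time_s: 36.45
ee_pos: [643.4, -62.0, 227.2]
ee_rot: [-179.7, -0.0, 83.5]
force: [0.4, 0.4, -4.6]
gripper_width: 59.9
gripper_force: 40.0
```

```bash
python3 go.py 477 -180.5 230 83.5 32
```

```text
7 rows of [-0.03901 -0.04341 -0.00059] [-0.0015 -0.      0.0001] q [-6.5 24.3 76.7  0.  79.3 -0. ] F [ 0.4  0.4 -4.6]
```

>>> send_rows(deltas=[[[-0.039,-0.0434,0],[0,0,0]],[[-0.039,-0.0434,0],[0,0,0]],[[-0.039,-0.0434,0],[0,0,0]],[[-0.039,-0.0434,0],[0,0,0]],[[-0.039,-0.0434,0],[0,0,0]],[[-0.039,-0.0434,0],[0,0,0]],[[-0.039,-0.0434,0],[0,0,0]],[[0,0,0],[0,0,0]],[[0,0,0],[0,0,0]],[[0,0,0],[0,0,0]]])

```text
time_s: 37.45
ee_pos: [477.9, -178.6, 229.1]
ee_rot: [-179.9, -0.0, 83.5]
force: [-0.1, -0.2, -3.0]
gripper_width: 60.2
gripper_force: 40.0
```

```bash
python3 wt.py; python3 go.py 477 -180.5 97 83.5 25
```

```text
F [-0.43 -0.08 -3.51] [0.47 0.29 0.39] pos [ 478.1 -178.8  230. ] [-180.    -0.    83.6] w 60.036538900762416 39.998799562454224 t 37.8
6 rows of [-0.00056 -0.00027  0.04436] [-0.      0.      0.0003] q [-21.8  11.4  95.   -0.   73.6 -15.4] F [-0.7 -0.4 -3. ]
```

>>> send_rows(deltas=[[[-0.0006,-0.0003,0.044],[0,0,0]],[[-0.0006,-0.0003,0.044],[0,0,0]],[[-0.0006,-0.0003,0.044],[0,0,0]],[[-0.0006,-0.0003,0.044],[0,0,0]],[[-0.0006,-0.0003,0.044],[0,0,0]],[[-0.0006,-0.0003,0.036],[0,0,0]],[[0,0,0],[0,0,0]],[[0,0,0],[0,0,0]],[[0,0,0],[0,0,0]]])

```text
time_s: 38.75
ee_pos: [477.8, -181.2, 103.4]
ee_rot: [179.9, 0.0, 83.5]
force: [-0.0, -0.0, -3.0]
gripper_width: 60.2
gripper_force: 40.0
```

```bash
python3 go.py 477 -180.5 92 83.5 25
```

```text
1 rows of [ 0.00122 -0.00178  0.02282] [0.0052 0.0015 0.0008] q [-22.1  17.5 106.4  -0.   56.  -15.6] F [-0. -0. -3.]
```

>>> send_rows(deltas=[[[0.0012,0,0.012],[0,0,0]],[[0,0,0.008],[0,0,0]],[[0,0,0],[0,0,0]],[[0,0,0],[0,0,0]],[[0,0,0],[0,0,0]]])

```text
time_s: 39.25
ee_pos: [476.9, -180.3, 92.2]
ee_rot: [180.0, 0.0, 83.5]
force: [-0.3, -0.5, -4.4]
gripper_width: 60.1
gripper_force: 40.0
```

```bash
python3 go.py 477 -180.5 91 83.5 25
```

```text
1 rows of [-0.00043  0.00025  0.0025 ] [0.0006 0.0003 0.0007] q [-22.   18.1 107.3  -0.   54.6 -15.5] F [-0.3 -0.5 -4.4]
```

>>> send_rows(deltas=[[[0,0,0.002],[0,0,0]],[[0,0,0.001],[0,0,0]],[[0,0,0],[0,0,0]]])

```text
time_s: 39.55
ee_pos: [477.0, -180.4, 91.2]
ee_rot: [180.0, 0.0, 83.5]
force: [-1.0, -0.7, 0.6]
gripper_width: 60.2
gripper_force: 40.0
```

The force shows contact (from -4 N to +0.6 N). Releasing and rising.

>>> send_rows(deltas=[[[0,0,0],[0,0,0]],[[0,0,0],[0,0,0]],[[0,0,0],[0,0,0]],[[0,0,0],[0,0,0]],[[0,0,-0.03],[0,0,0]],[[0,0,-0.06],[0,0,0]],[[0,0,-0.08],[0,0,0]],[[0,0,-0.08],[0,0,0]],[[0,0,-0.03],[0,0,0]]], grip=0)

```text
time_s: 40.45
ee_pos: [478.6, -180.9, 234.9]
ee_rot: [179.6, 0.1, 83.5]
force: [-0.7, 0.9, 1.0]
gripper_width: 91.0
gripper_force: 0.0
```

```bash
python3 go.py 652 -8 230 83.5 30
```

```text
9 rows of [0.04254 0.03394 0.00125] [0.0016 0.0005 0.0001] q [-22.   11.2  94.6  -0.   73.8 -15.5] F [-0.7  0.9  1. ]
```

>>> send_rows(deltas=[[[0.0425,0.0339,0.0005],[0,0,0]],[[0.0425,0.0339,0.0005],[0,0,0]],[[0.0425,0.0339,0.0005],[0,0,0]],[[0.0425,0.0339,0.0005],[0,0,0]],[[0.0425,0.0339,0.0005],[0,0,0]],[[0.0425,0.0339,0.0005],[0,0,0]],[[0.0425,0.0339,0.0005],[0,0,0]],[[0.0425,0.0339,0.0005],[0,0,0]],[[0.0425,0.0339,0.0005],[0,0,0]],[[0,0,0],[0,0,0]]])

```text
time_s: 41.45
ee_pos: [651.7, -5.0, 227.4]
ee_rot: [180.0, -0.1, 83.7]
force: [-1.0, -1.1, 0.3]
gripper_width: 91.3
gripper_force: 0.0
```

```bash
python3 - <<'E'
from h import *
im=grab_frame("top")[:,:,::-1]
a=cv2.resize(im[150:305,340:515],None,fx=3.8,fy=3.8,interpolation=cv2.INTER_CUBIC); cv2.imwrite("pics/t4.png",a)
t=np.linspace(0,6.28,100)
P=np.array([px("top",(476.4+30.5*np.cos(q),-180.3+30.5*np.sin(q),116)) for q in t])
P=(P-[340,150]+.5)*3.8; print(P.min(0),P.max(0))
E
python3 go.py 651.5 -8 31 83.5 25
```

```text
[431.40922493 386.88784809] [560.46314485 516.69570551]
8 rows of [-0.00037  0.00034  0.04914] [-0.0002  0.0001  0.0006] q [-1.6 24.5 76.2 -0.  79.3  4.8] F [ 0.2 -0.4 -0.1]
```

View pics/t4.png

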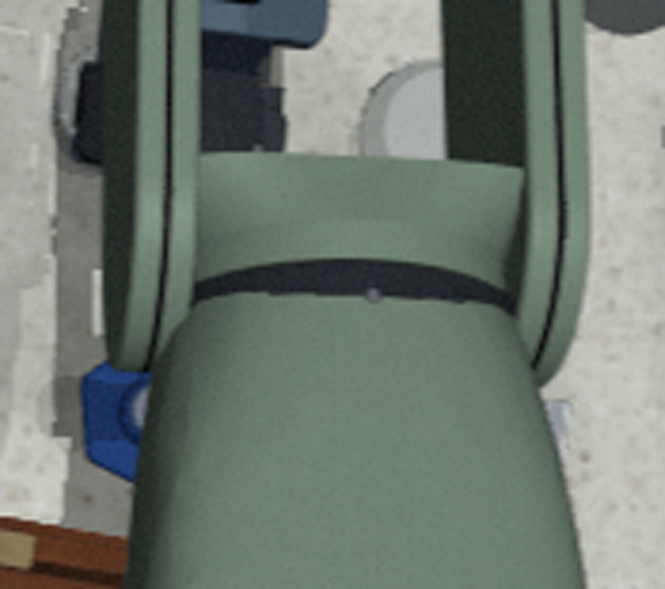

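The arm hides the carrier in this view; I'll check B later. Descending on C.

>>> send_rows(deltas=[[[-0.0004,0.0003,0.049],[0,0,0]],[[-0.0004,0.0003,0.049],[0,0,0]],[[-0.0004,0.0003,0.049],[0,0,0]],[[-0.0004,0.0003,0.049],[0,0,0]],[[-0.0004,0.0003,0.049],[0,0,0]],[[0,0,0.049],[0,0,0]],[[0,0,0.045],[0,0,0]],[[0,0,0.04],[0,0,0]],[[0,0,0],[0,0,0]],[[0,0,0],[0,0,0]]])

```text
time_s: 42.5
ee_pos: [650.3, -9.1, 39.3]
ee_rot: [-180.0, 0.0, 83.5]
force: [0.1, -0.4, -0.4]
gripper_width: 91.4
gripper_force: 0.0
```

>>> send_rows(deltas=[[[0,0,0],[0,0,0]],[[0,0,0],[0,0,0]]])

```text
time_s: 42.7
ee_pos: [651.4, -8.7, 40.4]
ee_rot: [179.8, -0.0, 83.5]
force: [0.4, 0.4, -0.2]
gripper_width: 91.3
gripper_force: 0.0
```

```bash
python3 go.py 651.5 -8 31 83.5 25
```

```text
1 rows of [ 1.360e-03 -4.000e-05  1.886e-02] [ 0.0053 -0.0001  0.0005] q [-1.8 32.4 91.2 -0.  56.3  4.7] F [ 0.4  0.4 -0.2]
```

>>> send_rows(deltas=[[[0.001,0,0.0185],[0,0,0]],[[0,0,0],[0,0,0]],[[0,0,0],[0,0,0]],[[0,0,0],[0,0,0]]])

```text
time_s: 43.1
ee_pos: [650.7, -8.0, 29.6]
ee_rot: [180.0, 0.0, 83.5]
force: [-0.5, 0.2, 0.1]
gripper_width: 91.2
gripper_force: 0.0
```

>>> send_rows(deltas=[[[0,0,0],[0,0,0]],[[0,0,0],[0,0,0]],[[0,0,0],[0,0,0]],[[0,0,0],[0,0,0]],[[0,0,0],[0,0,0]],[[0,0,0],[0,0,0]]], grip=1)

```text
time_s: 43.7
ee_pos: [650.9, -8.0, 29.8]
ee_rot: [180.0, 0.0, 83.5]
force: [0.6, 0.4, -0.2]
gripper_width: 60.2
gripper_force: 40.0
```

>>> send_rows(deltas=[[[0,0,-0.03],[0,0,0]],[[0,0,-0.06],[0,0,0]],[[0,0,-0.07],[0,0,0]],[[0,0,-0.07],[0,0,0]],[[0,0,-0.07],[0,0,0]],[[0,0,-0.07],[0,0,0]],[[0,0,-0.05],[0,0,0]],[[0,0,0],[0,0,0]]])

```text
time_s: 44.5
ee_pos: [652.3, -8.0, 243.6]
ee_rot: [179.6, -0.0, 83.5]
force: [-0.6, 0.7, -1.5]
gripper_width: 60.4
gripper_force: 40.0
```

```bash
python3 go.py 630 -90 245 83.5 30
```

```text
3 rows of [-0.05597 -0.00863 -0.00102] [ 0.0051 -0.0004  0.0002] q [-1.7 24.1 74.7 -0.  80.8  4.8] F [-0.6  0.7 -1.5]
```

>>> send_rows(deltas=[[[-0.056,-0.0086,0],[0,0,0]],[[-0.056,-0.0086,0],[0,0,0]],[[-0.056,-0.0086,0],[0,0,0]],[[0,0,0],[0,0,0]]])

```text
time_s: 44.9
ee_pos: [626.3, -93.0, 237.1]
ee_rot: [-179.7, 0.1, 83.3]
force: [-0.1, -0.2, -2.5]
gripper_width: 60.1
gripper_force: 40.0
```

```bash
python3 - <<'E'
from h import *
a=cv2.resize(grab_frame("scene")[:,:,::-1][190:410,190:430],None,fx=2.7,fy=2.7,interpolation=cv2.INTER_CUBIC); cv2.imwrite("pics/s5.png",a)
t=np.linspace(0,6.28,100)
for z in (61,116):
    P=np.array([px("scene",(477+30.5*np.cos(q),-180+30.5*np.sin(q),z)) for q in t]); P=(P-[190,190])*2.7
    print(z,P.min(0).round(),P.max(0).round())
E
python3 go.py 477 -180.5 240 83.5 32
```

```text
61 [165. 332.] [287. 419.]
116 [158. 249.] [286. 333.]
6 rows of [-0.03532 -0.04621 -0.00073] [-0.0014 -0.     -0.0007] q [-9.3 22.8 77.6 -0.  79.8 -2.7] F [ 0.2  0.7 -1.8]
```

View pics/s5.png

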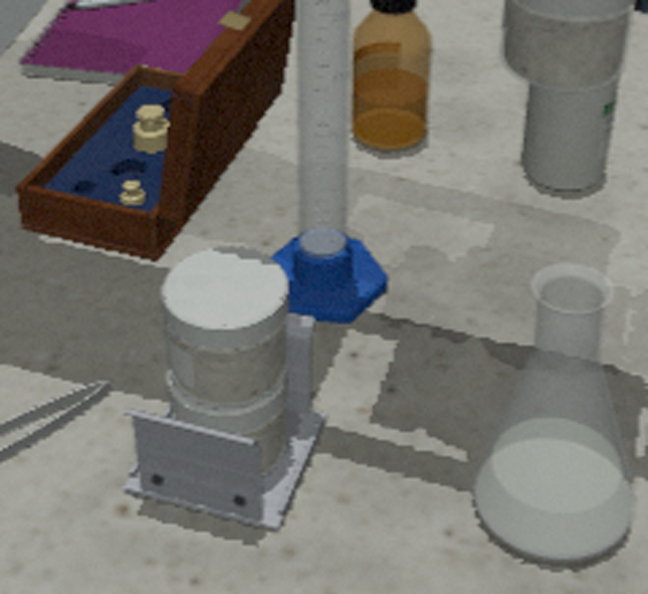

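A and B stand straight in the carrier: B's lid spans (163–289, 249–330) in the crop, within about 3 mm of prediction. On to placing C.

>>> send_rows(deltas=[[[-0.0353,-0.046,0],[0,0,0]],[[-0.0353,-0.046,0],[0,0,0]],[[-0.0353,-0.046,0],[0,0,0]],[[-0.0353,-0.046,0],[0,0,0]],[[-0.0353,-0.046,0],[0,0,0]],[[-0.0353,-0.046,0],[0,0,0]],[[0,0,0],[0,0,0]],[[0,0,0],[0,0,0]],[[0,0,0],[0,0,0]]])

```text
time_s: 45.85
ee_pos: [480.0, -178.9, 239.1]
ee_rot: [-180.0, -0.0, 83.6]
force: [-0.4, 0.6, -1.2]
gripper_width: 60.1
gripper_force: 40.0
```

```bash
python3 go.py 478 -180 152 83.5 25
```

```text
4 rows of [-0.00071 -0.00091  0.04354] [-0.0001 -0.0003  0.0006] q [-21.7  11.3  93.8   0.   74.9 -15.3] F [-0.4  0.6 -1.2]
```

>>> send_rows(deltas=[[[-0.0007,-0.0009,0.0435],[0,0,0]],[[-0.0007,-0.0009,0.0435],[0,0,0]],[[-0.0007,-0.0009,0.0435],[0,0,0]],[[-0.0007,-0.0009,0.0435],[0,0,0]],[[0,0,0],[0,0,0]],[[0,0,0],[0,0,0]],[[0,0,0],[0,0,0]],[[0,0,0],[0,0,0]]])

```text
time_s: 46.65
ee_pos: [478.3, -181.0, 153.9]
ee_rot: [179.9, 0.0, 83.5]
force: [0.1, 0.2, -0.6]
gripper_width: 59.9
gripper_force: 40.0
```

```bash
python3 go.py 478 -180 147 83.5 25
```

```text
1 rows of [ 0.00196 -0.00092  0.01371] [0.005  0.0014 0.0013] q [-22.   14.6 102.2  -0.   63.  -15.6] F [ 0.1  0.2 -0.6]
```

>>> send_rows(deltas=[[[0.0019,0,0.0075],[0,0,0]],[[0,0,0.005],[0,0,0]],[[0,0,0],[0,0,0]],[[0,0,0],[0,0,0]],[[0,0,0],[0,0,0]]])

```text
time_s: 47.15
ee_pos: [477.5, -179.9, 146.5]
ee_rot: [180.0, 0.0, 83.5]
force: [-0.4, 0.2, -3.4]
gripper_width: 59.9
gripper_force: 40.0
```

```bash
python3 go.py 478 -180 145.8 83.5 25
```

```text
1 rows of [1.00e-05 1.06e-03 1.33e-03] [0.0004 0.0003 0.0006] q [-21.9  15.  102.9  -0.   62.1 -15.5] F [-0.4  0.2 -3.4]
```

>>> send_rows(deltas=[[[0,0,0.0015],[0,0,0]],[[0,0,0.0005],[0,0,0]],[[0,0,0],[0,0,0]]])

```text
time_s: 47.45
ee_pos: [477.5, -180.0, 145.7]
ee_rot: [180.0, 0.0, 83.5]
force: [-0.2, -0.6, -0.1]
gripper_width: 60.0
gripper_force: 40.0
```

>>> send_rows(deltas=[[[0,0,0],[0,0,0]],[[0,0,0],[0,0,0]],[[0,0,0],[0,0,0]],[[0,0,0],[0,0,0]],[[0,0,-0.03],[0,0,0]],[[0,0,-0.06],[0,0,0]],[[0,0,-0.06],[0,0,0]],[[0,0,-0.06],[0,0,0]],[[0,0,-0.04],[0,0,0]],[[0,0,0],[0,0,0]]], grip=0)

```text
time_s: 48.45
ee_pos: [479.0, -180.5, 273.4]
ee_rot: [179.6, 0.1, 83.5]
force: [-0.4, 0.2, -0.5]
gripper_width: 91.3
gripper_force: 0.0
```

Run:
```python
from h import *
im=grab_frame("scene"); print(state()["ee_pos"].round(),state()["time_s"])
a=cv2.resize(im[:,:,::-1][160:410,150:430],None,fx=2.3,fy=2.3); cv2.imwrite("pics/s6.png",a)
for d in trace("scene","jar_p"): print(round(d["p"],2),np.round(d["bbox"]))
t=np.linspace(0,6.28,100)
for z in (116,171):
    P=np.array([px("scene",(478+30.5*np.cos(q),-180+30.5*np.sin(q),z)) for q in t]); print(z,P.min(0).round(),P.max(0).round())
```

```text
[ 478. -180.  271.] 48.5
0.59 [254. 330.  45.  37.]
0.57 [253. 296.  43.  43.]
0.57 [348. 159.  27.  30.]
116 [249. 282.] [297. 313.]
171 [246. 249.] [296. 278.]
```

View pics/s6.png

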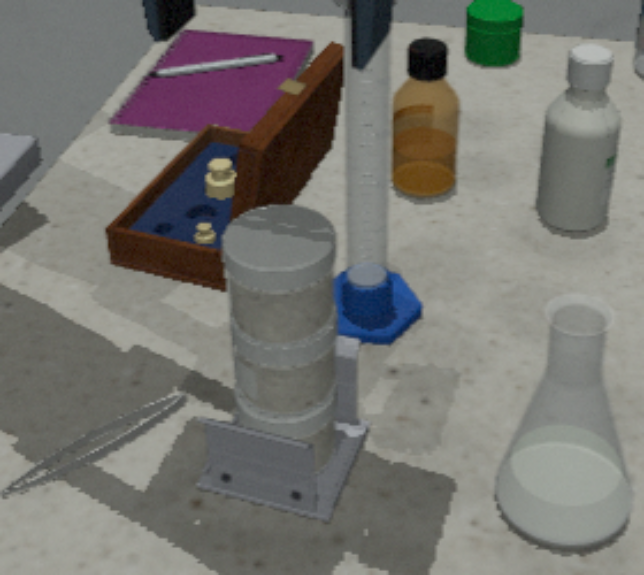

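The three jars stand in one straight column in the carrier, top lid at about (280,235) in the crop. The gripper is clear above it, and the flask, cylinder and bottles have not moved.

```bash
python3 -c "
from workcell import *
print(job_done())"
```

```text
the job is handed in; nothing more can be done
None
```

The three jars are stacked upright in the carrier, heaviest (about 0.64 kg) on the floor, then about 0.35 kg, then about 0.18 kg on top; the flask, cylinder and bottles were left alone, and the job was handed in at about 49 s, with no verdict shown.

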